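# Set out a beading-class kit tray by its layout cards

### The job

Set out the grey tray as its three layout cards show: stand the taller vial from the slanted rack upright, cap up, on the small circle, lay the flat tin lid up on the large circle, and lay the pliers flat in the pliers outline with the jaws pointing the way drawn. Keep each thing inside its outline, let go of it, and leave everything else where it is.

Things in the scene. Friction and masses are not known exactly. Their poses are not given: they have to be found in the camera images.
- tall_vial_center (a point): Taller of two clear vials with white caps: 28 mm diameter, 76 mm long, about 50 g. Point: its centre, 38 mm from either end; z axis from foot to cap. Starts in either hole of the rack, leaning 35 degrees (+-4) from vertical, cap towards the rack's -x; its lower 32 mm are in a square blind hole 29.8 mm wide, 44 mm stand out. Draw it out along its axis.
- rack: Fixed wooden vial rack, 170 mm wide along its y. Origin: centre of its underside on the table; x points to its back, its sloping top faces its -x and up, 35 degrees from vertical. Two holes, 80 mm apart along its y, hold the two vials.
- tin_center (a point): Flat round aluminium tin with its lid on, 56 mm diameter, 26 mm high, about 80 g, lying lid up on the table. Point: its centre, 13 mm above its underside; z axis up through the lid.
- pliers_center (a point): Small steel jewellery pliers with two grey handles, lying flat, 126 mm long, about 90 g. Point: centre of the joint block (24 mm long, 18 mm wide, 10 mm thick), 5 mm above the underside, the best place to grip, across its width. x axis points along the pliers to the tip of the jaws (58 mm ahead); the handles spread to 51 mm wide, reaching 68 mm behind; z axis up.
- pliers_tip (a point): The tip of the pliers' jaws, 58 mm ahead of the joint's centre, 5 mm above the underside.
- tray: Fixed grey tray, 170 mm (its x) by 330 mm (its y), rim 14 mm high, walls and floor 5 mm thick. Origin: centre of its underside on the table. Three white paper layout cards (152 by 100 mm, no thickness to speak of) lie side by side in it along its y, 104 mm apart, in any order.
- card_vial: Layout card with the small circle (44 mm across) for the vial. Origin: centre of the circle, at the level of the tray's inner floor (5 mm above the table).
- card_tin: Layout card with the large circle (72 mm across) for the tin. Origin: centre of the circle, at the level of the tray's inner floor (5 mm above the table).
- card_pliers: Layout card with the drawn outline of the pliers, about 8 mm bigger all round than the pliers. Origin: where the joint's centre belongs, at the level of the tray's inner floor (5 mm above the table); x axis points the way the jaws are drawn.
- drawn_tip (a point): On the pliers card: where the tip of the jaws belongs, 58 mm along the card's x from its origin.
- short_vial_center (a point): Bystander: the shorter vial (28 mm diameter, 50 mm long) in the other hole of the rack, leaning like the first; point at its centre.
- jar_center (a point): Bystander: loose closed jar, 48 mm diameter, 70 mm high, on the table beside the tray; point at its centre.
- dish_center (a point): Bystander: loose white bowl, 64 mm diameter, 22 mm high, on the table beside the tray; point at its centre.
- spool_center (a point): Bystander: loose wooden spool, 44 mm diameter, 28 mm high, on the table near the rack; point at its centre.
- brush_grip (a point): Bystander: loose brush, 150 mm long, lying on the table beyond the tray; point on its handle.
There are look-alikes about, which are no part of the job. Several things have the shape of the rack; the one meant has the colours described above.

How it is judged:
At the end, for the whole second after the job is handed in: Taller vial upright, cap up (0.1 rad), on the tray floor within 10 mm of the small circle's centre; tin flat, lid up, within 10 mm of the large circle's centre; pliers flat on the tray floor, joint within 12 mm and jaw tip within 16 mm of their drawn places (horizontal distance between tall_vial_center and card_vial below 0.01 m and angle between each of tall_vial_center, tin_center's own z axis and vertical below 0.1 rad and height (world z) of tall_vial_center below 0.05 m and horizontal distance between tin_center and card_tin below 0.01 m and height (world z) of tin_center below 0.024 m and horizontal distance between pliers_center and card_pliers below 0.012 m and horizontal distance between pliers_tip and drawn_tip below 0.016 m and angle between pliers_center's own z axis and vertical below 0.12 rad and height (world z) of pliers_center below 0.016 m); the robot touches nothing.
It fails at once if a bystander (short_vial_center) is moved by more than 30 mm (distance of short_vial_center from where it was at the start of the episode above 0.03 m).
It fails at once if a bystander (jar_center) is moved by more than 30 mm (distance of jar_center from where it was at the start of the episode above 0.03 m).
It fails at once if a bystander (dish_center) is moved by more than 30 mm (distance of dish_center from where it was at the start of the episode above 0.03 m).
It fails at once if a bystander (spool_center) is moved by more than 30 mm (distance of spool_center from where it was at the start of the episode above 0.03 m).
It fails at once if a bystander (brush_grip) is moved by more than 30 mm (distance of brush_grip from where it was at the start of the episode above 0.03 m).
It also fails if it takes over 69 s, if anything falls off the work surface, if the arm or the gripper's body presses on something with over 40 N, if the wrist force passes 120 N, or if a joint passes its speed limit or range.

### The arm

A 7-joint arm with a two-finger parallel gripper is mounted at the origin on the work surface. World frame = base frame: x ahead of the robot, y to its left, z up, the work surface at z = 0. Lengths are in m, angles in rad, forces in N, time in s.
With the tool pointing down it reaches from about 0.35 to 0.9 m from the base axis. Payload 19.9 kg.
Tool frame: the origin (TCP) lies between the finger pads; the fingertips stand 19 mm ahead of it and the grasp point (between the pads) is the TCP; z points along the fingers, y is the line along which they close (so a half turn about z gives the same grasp; the last joint's range is limited). The gripper opens to 94 mm and grips with 3 to 60 N. Pads are 16 mm wide; open, the fingers measure 119 mm over their backs; the gripper's body (75 mm by 177 mm) begins 78 mm behind the grasp point.
Start: joints at [-1.317, 0.417, -0.01, 1.614, 0.005, 1.111, -0.053], TCP at [0.182, 0.598, 0.224] pointing down, gripper open.
Joint ranges: [-2.81, 2.81], [-0.39, 2.02], [-1.27, 1.25], [0.06, 2.57], [-1.19, 4.33], [0.19, 2], [-2.82, 2.82]. Speed limits (rad/s): [1.89, 1.89, 2.39, 2.39, 3.01, 3.01, 3.01].

### API

Orientations are given as a 3x3 rotation matrix whose columns are the frame's x, y, z axes.
In Python, from rig import robot gives the robot as it stands. Calls block until the motion is done:
- robot.move_ptp(position, orientation): joint-space move of the TCP to a pose.
- robot.move_linear(position, velocity=0.15, frame=None, threshold=None): straight line of the TCP; frame=None keeps the orientation; velocity is the mean speed in m/s. With threshold (N) it stops when the force on the tool has changed by that much, and returns True; else False.
- robot.goto_joints(angles): joint-space move.
- robot.gripper_to(opening): finger opening in m; the grip force is fixed at half the most; returns when the fingers have stopped.
- robot.pause(seconds).
- robot.ik(position, orientation): joint angles nearest the present ones, or None.
- robot.get_state(): the state.
- robot.grab_frame(name): name is "side" or "top" or "wrist"; returns the picture (480x640x3 uint8, red, green, blue); there is no depth.
- robot.camera_info(name): a dict with "fx", "fy", "cx", "cy" (pixels), "dist" ([k1, k2, p1, p2, k3] as OpenCV has them; the pictures are not rectified), "rvec" (rotation vector, rad) and "tvec" (3), from world to camera coordinates, as OpenCV has them. Camera axes: x right, y down, z forward; pixel columns grow to the right and rows downward; lengths in m; the calibration is good to about 2 mm. A picture is of the moment at which its call begins: read the wrist's pose just before it. camera_info takes no time and is no camera call; for the wrist camera it gives the pose at the moment of the call.
A pose or a line that the arm cannot do raises robot.PlanningError and nothing moves.
- robot.sign_off(): hands the job in; it is judged then, once.
The state is a dict: "time": time; "qpos": joint angles; "joint_vel": joint speeds; "effort": joint torques, N m; "ee_pos": TCP position; "tool_rot": TCP orientation; "force": force on the tool from outside, world axes, zero at the start; "moment": the same for the moment, N m; "opening": finger opening in m; "grasp_force": force on a finger pad.
Only numpy, scipy, OpenCV 4.12 (cv2) and the standard library are available. Lean on these libraries where they do the work, as an engineer would, in place of code of your own. Each camera call takes 0.05 s, during which the arm holds its last target. There are 200 camera calls.

## Working session

There is one attempt and no reset: what is moved stays moved. The work goes in short steps, each a Python script; the robot and the scene stay as the last script left them, time stands still between calls to the robot, and variables do not carry over. Pictures are saved under pics/ and viewed, at most 10 in all, crops included, and the job is handed in when it is done.

```bash
mkdir -p pics; ls; cat > h.py <<'E'
from rig import robot
import numpy as np, cv2
def cam(n):
    i=robot.camera_info(n); K=np.array([[i["fx"],0,i["cx"]],[0,i["fy"],i["cy"]],[0,0,1.]])
    return K,np.array(i["dist"],float),cv2.Rodrigues(np.array(i["rvec"],float))[0],np.array(i["tvec"],float).ravel()
def ray(c,px):
    K,d,R,t=c
    p=cv2.undistortPoints(np.array(px,float).reshape(-1,1,2),K,d).reshape(-1,2)
    D=np.c_[p,np.ones(len(p))]@R
    return -R.T@t, D/np.linalg.norm(D,axis=1)[:,None]
def onz(c,px,z):
    o,D=ray(c,px); return o+D*((z-o[2])/D[:,2])[:,None]
def proj(c,P):
    K,d,R,t=c
    return cv2.projectPoints(np.array(P,float).reshape(-1,1,3),cv2.Rodrigues(R)[0],t,K,d)[0].reshape(-1,2)
def snap(n,f):
    c=cam(n); im=robot.grab_frame(n); bgr=np.ascontiguousarray(im[...,::-1]); cv2.imwrite(f,bgr); return c,bgr
E
python3 - <<'E'
from h import *
for n in("top","side","wrist"):
    c,im=snap(n,f"pics/{n}0.png"); print(n,-c[2].T@c[3],c[2][2],c[0][0,0])
E
```

```text
pics
top [0.50875951 0.07555999 1.05065706] [ 0.07874566 -0.01449148 -0.99678941] 433.2294037440806
side [-0.28070867  0.97418882  0.99996952] [ 0.56424523 -0.57545699 -0.59201062] 550.7334198137585
wrist [0.11840071 0.61738948 0.38351875] [ 0.21921013 -0.06639899 -0.97341568] 341.2285364412625
```

View pics/top0.png

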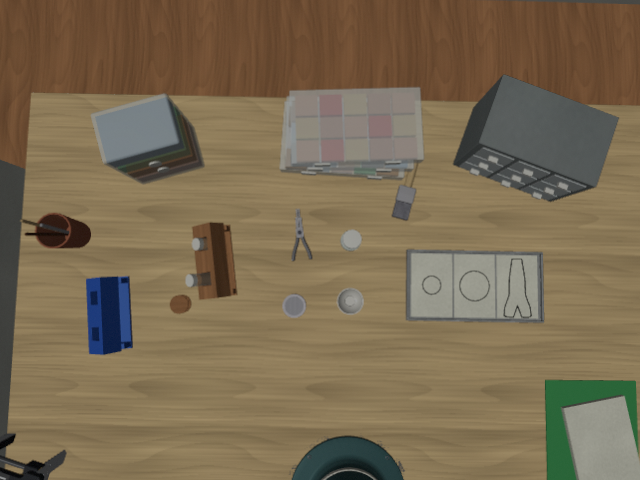

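View pics/side0.png

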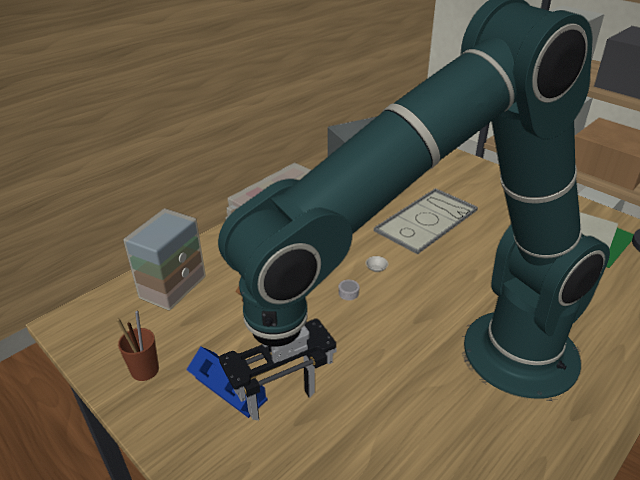

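The top view shows the wooden rack at (215,260), with vials at (199,243) and (193,281). The blue rack at (110,315) is a look-alike. The pliers are at (300,238), and the tray is at (475,285) with the vial, tin and pliers cards from left to right. Tin candidates are (293,306), (350,240) and (350,300). I'll enlarge this area.

```bash
python3 - <<'E'
from h import *
im=cv2.imread("pics/top0.png")
a=cv2.resize(im[190:330,165:385],None,fx=3.6,fy=3.6,interpolation=cv2.INTER_CUBIC); cv2.imwrite("pics/crop1.png",a)
c=cam("top")
for n,p,z in [("tin?",(293,306),.026),("white",(350,240),.07),("dish",(350,300),.02),("pliers",(300,238),.01),("rack",(215,260),.05)]: print(n,onz(c,[p],z)[0])
# tray corners / circle detection
g=cv2.cvtColor(im,cv2.COLOR_BGR2GRAY)
r=cv2.resize(im[240:330,400:550],None,fx=4,fy=4,interpolation=cv2.INTER_CUBIC); gg=cv2.cvtColor(r,cv2.COLOR_BGR2GRAY)
b=cv2.adaptiveThreshold(gg,255,cv2.ADAPTIVE_THRESH_MEAN_C,cv2.THRESH_BINARY_INV,41,15)
cs,h=cv2.findContours(b,cv2.RETR_CCOMP,cv2.CHAIN_APPROX_NONE)
for k in cs:
    if cv2.contourArea(k)>1500:
        m=cv2.moments(k); q=np.array([m['m10'],m['m01']])/m['m00']
        print(cv2.contourArea(k),cv2.boundingRect(k),onz(c,[(q+.5)/4-.5+[400,240]],.005)[0])
E
```

```text
tin? [0.43817233 0.13336926 0.026     ]
white [0.59183244 0.0045262  0.07      ]
dish [ 0.45372435 -0.00061422  0.02      ]
pliers [0.59976543 0.12081348 0.01      ]
rack [0.54221888 0.31355928 0.05      ]
4832.5 (87, 141, 79, 80) [ 0.492428   -0.19759086  0.005     ]
3449.5 (93, 147, 68, 68) [ 0.49247901 -0.19772693  0.005     ]
12124.0 (236, 120, 125, 127) [ 0.49195804 -0.30157178  0.005     ]
9895.5 (241, 126, 114, 116) [ 0.49197155 -0.30170498  0.005     ]
3219.5 (413, 74, 116, 235) [ 0.49181607 -0.40554544  0.005     ]
17957.5 (24, 37, 551, 294) [ 0.49535659 -0.28125241  0.005     ]
```

View pics/crop1.png

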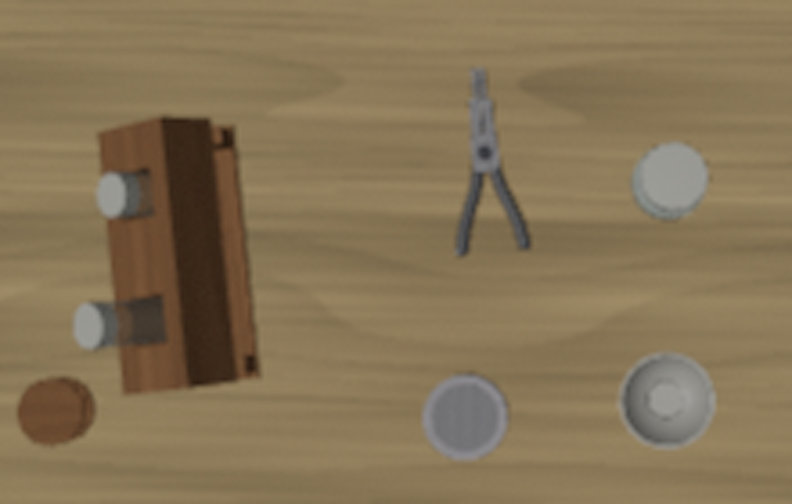

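The crop shows these things:
- **Tin:** the flat silver disc with a rim at (293,306). The white disc at (350,240) is the tall jar and (350,300) is the dish.
- **Tall vial:** in the wooden rack's lower hole, cap at about (191,280), standing out further than the one at (198,244).
- **Bystanders and cards:** the spool is at (181,304). The card order is vial, tin, pliers, and the pliers outline points jaws up in the picture (+x).

Next I'll look at the vial from close by.

```bash
cat >> h.py <<'E'
def rot(z,y):
    z=np.array(z,float);z/=np.linalg.norm(z);y=np.array(y,float);y-=z*(y@z);y/=np.linalg.norm(y)
    return np.c_[np.cross(y,z),y,z]
E
python3 - <<'E'
from h import *
c=cam("top")
P=onz(c,[(191.4,280.3),(197.8,244.2)],.10);print(P)
S=lambda p:(165+p[0]/3.6,190+p[1]/3.6)
Q=onz(c,[S((162,118)),S((190,385)),S((98,132)),S((123,393)),S((258,376)),S((234,127))],.05)
for i in(0,2,4):
    d=Q[i]-Q[i+1]; print(np.degrees(np.arctan2(d[1],d[0])),Q[i],Q[i+1])
s=robot.get_state();print(s["tool_rot"],s["time"])
for sg in(1,-1):
  for lean in (0,35):
    a=np.radians(lean); u=np.array([0.1*np.sin(a),np.sin(a),np.cos(a)])
    R=rot(-u,[sg,-.1,0]); p=P[0]+.14*u
    print(sg,lean,p,robot.ik(p,R))
E
```

```text
[[0.49555515 0.35136783 0.1       ]
 [0.5745601  0.34046559 0.1       ]]
7.964625455649627 [0.6282236  0.32812873 0.05      ] [0.45788063 0.30429583 0.05      ]
7.636025549741678 [0.61847536 0.368817   0.05      ] [0.45220612 0.34652553 0.05      ]
-172.70776537281105 [0.46420278 0.26138231 0.05      ] [0.62317704 0.28172549 0.05      ]
[[-9.56585244e-01  2.91452644e-01 -1.62061979e-04]
 [ 2.91452670e-01  9.56584830e-01 -8.96266379e-04]
 [-1.06193175e-04 -9.04588589e-04 -9.99999585e-01]] 0.15
1 0 [0.49555515 0.35136783 0.24      ] [-0.96732605  0.39081215  0.39259623  1.65356927 -0.16189817  1.12940633
 -0.6316817 ]
1 35 [0.50358522 0.43166853 0.21468129] [-1.12954151  0.84626732  0.44046191  1.12978575  0.06707555  1.69451627
 -0.8539704 ]
-1 0 [0.49555515 0.35136783 0.24      ] [-0.52758842  0.37874642 -0.18144824  1.63753989  0.07377338  1.13200736
  2.51344331]
-1 35 [0.50358522 0.43166853 0.21468129] [-0.7806441   0.81951904 -0.23477813  1.11106471  0.44987878  1.78338682
  2.18401707]
```

```bash
python3 - <<'E'
from h import *
h=np.array([-.136,.991,0]);yr=np.array([.991,.136,0])
P=np.array([.4955,.351,.10])
ims=[]
for i,lean in enumerate((5,35)):
    a=np.radians(lean); u=h*np.sin(a)+np.array([0,0,np.cos(a)])
    robot.move_ptp(P+.13*u,rot(-u,yr)); robot.pause(.2)
    c,im=snap("wrist",f"pics/w{i}.png"); np.savez(f"c{i}.npz",K=c[0],d=c[1],R=c[2],t=c[3]); ims.append(im)
    print(proj(c,[P])[0],robot.get_state()["time"])
snap("side","pics/side1.png")
a=np.hstack(ims); cv2.imwrite("pics/w01.png",cv2.resize(a,(800,300)))
E
```

```text
[317.78967489 242.17658826] 1.85
[316.36703032 239.54633411] 2.675
```

View pics/w01.png

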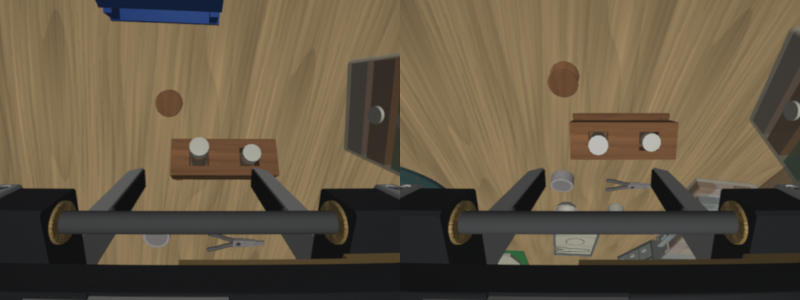

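The left half is the upright view, with the tall cap at about (320,235) in full pixels and the short one at about (402,246). The right half is the tilted view, with the tall cap at about (317,232) and the short one at about (401,227). I'll triangulate both caps and derive the lean.

```bash
cat >> h.py <<'E'
def tri(cs,pxs):
    A=0;b=0
    for c,p in zip(cs,pxs):
        o,D=ray(c,[p]); M=np.eye(3)-np.outer(D[0],D[0]); A=A+M; b=b+M@o
    X=np.linalg.solve(A,b); return X,[np.round(proj(c,[X])[0]-p,1) for c,p in zip(cs,pxs)]
def blob(im,lo,hi,near,rad=30,amin=15):
    m=cv2.inRange(cv2.cvtColor(im,cv2.COLOR_BGR2HSV),np.array(lo),np.array(hi))
    n,l,s,ce=cv2.connectedComponentsWithStats(m)
    k=[i for i in range(1,n) if s[i,4]>=amin and np.hypot(*(ce[i]-near))<rad]
    return [(ce[i],s[i]) for i in sorted(k,key=lambda i:-s[i,4])]
def load(i):
    z=np.load(f"c{i}.npz"); return z["K"],z["d"],z["R"],z["t"]
E
python3 - <<'E'
from h import *
T=cv2.imread("pics/top0.png");W=[cv2.imread(f"pics/w{i}.png") for i in(0,1)]
cs=[cam("top"),load(0),load(1)]
lo,hi=(0,0,135),(180,45,255)
out=[]
for nm,px in(("tall",[(191,280),(320,235),(317,232)]),("short",[(198,244),(402,246),(401,227)])):
    q=[]
    for im,p in zip([T]+W,px):
        b=blob(im,lo,hi,p,22); print(nm,[(np.round(x[0],1),x[1]) for x in b[:2]]); q.append(b[0][0])
    X,r=tri(cs,q); print(X,r); X2,r2=tri(cs[1:],q[1:]); print(X2,r2); out.append(X)
yr=np.array([.991,.136,0]); d=out[0]-out[1]+.08*yr; print("axis",d,np.linalg.norm(d),np.degrees(np.arctan2(np.hypot(*d[:2]),d[2])))
a=np.hstack([cv2.resize(w[190:300,250:470],(400,200),interpolation=cv2.INTER_CUBIC) for w in W]); 
b=cv2.imread("pics/side1.png"); cv2.imwrite("pics/v2.png",np.vstack([a,cv2.resize(b,(800,600))[:400]]))
E
```

```text
tall [(array([188.7, 280.2]), array([185, 274,   8,  13,  76], dtype=int32))]
tall [(array([318.2, 233.7]), array([303, 220,  31,  29, 720], dtype=int32))]
tall [(array([316.9, 232.1]), array([301, 217,  33,  32, 806], dtype=int32))]
[0.49520926 0.35788637 0.09749071] [array([-0. ,  0.2]), array([0.3, 0.1]), array([ 0.2, -0. ])]
[0.49494208 0.35799355 0.09767826] [array([0.1, 0. ]), array([-0.1, -0. ])]
short [(array([195.2, 243.7]), array([192, 238,   8,  12,  70], dtype=int32))]
short [(array([403. , 243.8]), array([389, 231,  29,  27, 621], dtype=int32))]
short [(array([402.1, 227.7]), array([388, 214,  29,  29, 669], dtype=int32))]
[0.57686884 0.35280337 0.07649663] [array([0. , 0.2]), array([0.1, 0.2]), array([ 0.4, -0.1])]
[0.57644931 0.3530681  0.07698485] [array([-0.1,  0. ]), array([0.1, 0. ])]
axis [-0.00237958  0.01596299  0.02099408] 0.026480765649653525 37.55159326702346
```

View pics/v2.png

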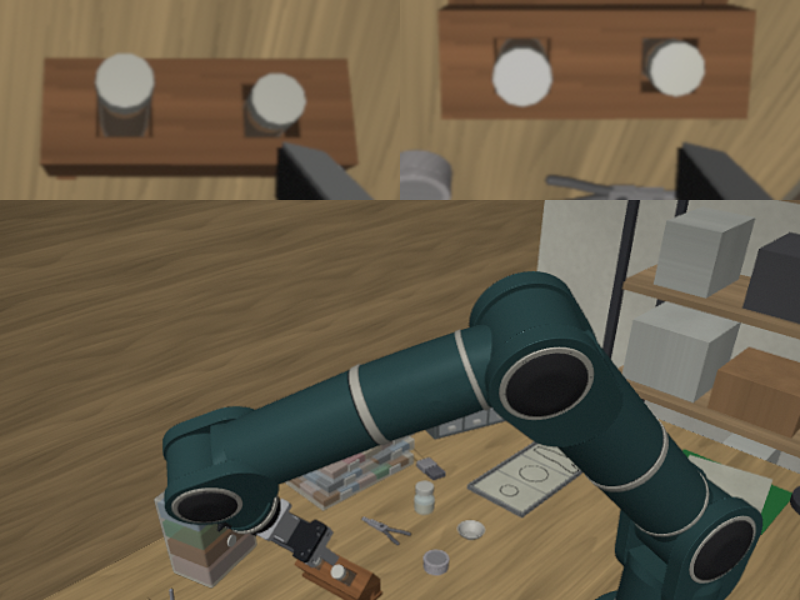

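The wooden rack's tall vial is confirmed: cap top at (0.495, 0.358, 0.0975), leaning about 37° and standing 26 mm further out than the short one, as the lengths say. I'll grasp it.

```bash
python3 - <<'E'
from h import *
h=np.array([-.136,.991,0]);yr=np.array([.991,.136,0]);a=np.radians(36.7)
u=h*np.sin(a)+np.array([0,0,np.cos(a)]);np.save("u.npy",u)
top=np.array([.4951,.358,.0975]);R=rot(-u,yr)
robot.gripper_to(.052)
robot.move_ptp(top+.06*u,R)
print(robot.move_linear(top-.020*u,.08,threshold=12))
robot.gripper_to(.02)
s=robot.get_state();print(s["ee_pos"]-(top-.02*u),s["opening"],s["grasp_force"],s["force"],s["time"])
E
```

```text
False
[9.40697472e-06 9.00464217e-05 3.74538560e-05] 0.02761539080332915 29.999841302633286 [-1.36117856  0.81166785  0.69730145] 5.5583
```

```bash
python3 - <<'E'
from h import *
u=np.load("u.npy");p=robot.get_state()["ee_pos"];robot.move_linear(p+.06*u,.08)
s=robot.get_state();print(s["opening"],s["force"])
robot.move_linear(p+.06*u+[0,0,.08],.2)
best=None
for y in([1,0,0],[-1,0,0]):
    R=rot([0,0,-1],y);q=robot.ik([.4925,-.1977,.18],R); print(y,q)
    if q is not None:
        d=np.abs(q-s["qpos"]).max()
        if best is None or d<best[0]: best=(d,R)
robot.move_ptp([.4925,-.1977,.18],best[1]);robot.pause(.2)
c,im=snap("wrist","pics/t0.png");np.savez("c2.npz",K=c[0],d=c[1],R=c[2],t=c[3])
s=robot.get_state();print(s["opening"],s["time"],s["force"],proj(c,[[.4925,-.1977,.005],[.492,-.3016,.005],[.492,-.4055,.005]]))
E
```

```text
0.02808387013497226 [-0.43805708  1.02392625 -0.71899492]
[1, 0, 0] [-0.48086461  0.48131573  1.03708802  1.91744502 -0.48645692  1.02083668
  0.77161071]
[-1, 0, 0] [-0.51034788  0.50832407  1.08733482  1.91807377 -0.52475266  1.03555562
 -2.33520145]
0.027942905554080612 9.3417 [ 0.16349228  0.20752423 -0.42295536] [[317.07341522 231.43181428]
 [316.45589224 326.67859607]
 [316.35450822 409.62346306]]
```

View pics/t0.png

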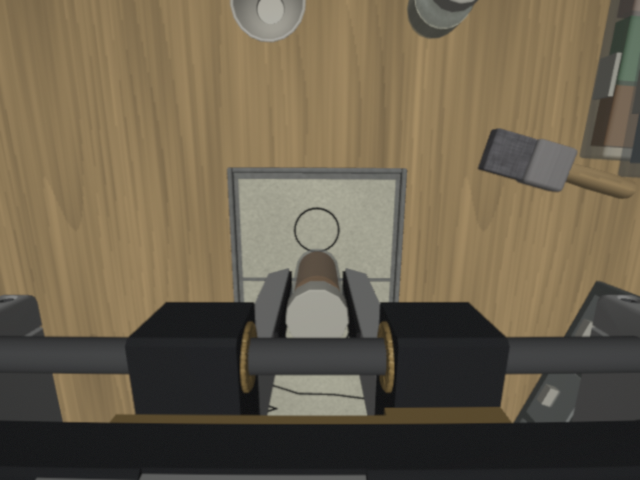

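The small circle shows at (316.5,230), within 2 px of its predicted place. The vial hangs straight between the fingers (cap 317,308; foot 317,260). I'll lower it.

```bash
python3 - <<'E'
from h import *
robot.move_linear([.4925,-.1977,.075],.12)
print(robot.move_linear([.4925,-.1977,.055],.015,threshold=4))
s=robot.get_state();print(s["ee_pos"],s["force"])
robot.gripper_to(.05);robot.pause(.2)
robot.move_linear([.4925,-.1977,.2],.15)
# over pliers / tin look
robot.gripper_to(.09)
print(robot.get_state()["time"])
robot.move_ptp([.50,.10,.27],rot([0,0,-1],[1,0,0]));robot.pause(.2)
c,im=snap("wrist","pics/p0.png");np.savez("c3.npz",K=c[0],d=c[1],R=c[2],t=c[3])
c,im2=snap("top","pics/top1.png")
print(robot.get_state()["time"],robot.get_state()["qpos"])
b=cv2.resize(im2[180:340,260:560],(640,341),interpolation=cv2.INTER_CUBIC)
cv2.imwrite("pics/m1.png",np.vstack([im[:250],b]))
E
```

```text
True
[ 0.49248679 -0.19784205  0.05978851] [-0.30286858 -0.18521257  6.31533823]
13.9333
15.4 [-1.2303632   0.33223745  1.19464094  1.86746603 -0.33573419  1.16919563
  0.07894876]
```

View pics/m1.png

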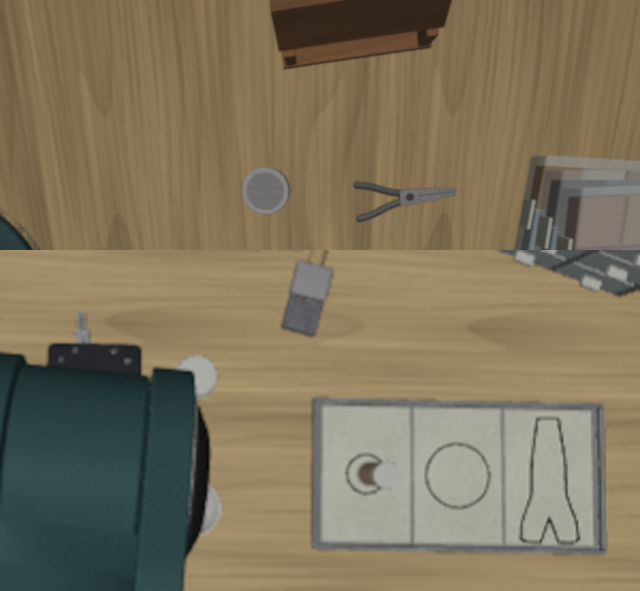

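The vial stands upright in the small circle: base at crop (366,474), with the cap shifted only as perspective predicts. In the wrist view the tin is at (265,190). The pliers' joint is at (409,197), the tip at (455,191), and the handle ends at (357,185) and (359,217). Next I'll move the tin.

```bash
python3 - <<'E'
from h import *
c=load(3)
tin=onz(c,[(265.5,190)],.026)[0]
im=cv2.imread("pics/p0.png")
print("tin",tin,onz(cam("top"),[(293.6,306)],.026)[0])
for z in(.01,): 
    J,Tp,H1,H2=onz(c,[(409.5,197),(456,191.5),(356,185),(358,217)],z); print(J,Tp,(H1+H2)/2,np.linalg.norm(Tp-J))
    d=Tp-(H1+H2)/2; print("yaw",np.degrees(np.arctan2(d[1],d[0])),np.linalg.norm(d))
# pliers outline from first top picture
T=cv2.imread("pics/top0.png");r=cv2.resize(T[240:330,400:550],None,fx=4,fy=4,interpolation=cv2.INTER_CUBIC)
b=cv2.adaptiveThreshold(cv2.cvtColor(r,cv2.COLOR_BGR2GRAY),255,cv2.ADAPTIVE_THRESH_MEAN_C,cv2.THRESH_BINARY_INV,41,15)
k=[k for k in cv2.findContours(b,cv2.RETR_CCOMP,cv2.CHAIN_APPROX_NONE)[0] if 390<cv2.boundingRect(k)[0]<430 and cv2.boundingRect(k)[3]>200][0]
m=np.zeros(b.shape,np.uint8);cv2.drawContours(m,[k],-1,255,-1)
x0,y0,w,hh=cv2.boundingRect(k);print("box",x0,y0,w,hh)
pts=[]
for y in (y0+12,y0+50,y0+90,y0+hh-25):
    xs=np.where(b[y,x0:x0+w])[0]+x0; pts.append([(xs.min()+xs.max())/2,y]); print(y,xs.min(),xs.max())
pts+= [[pts[0][0],y0+2],[pts[-1][0],y0+hh-3]]
Q=onz(cam("top"),(np.array(pts)+.5)/4-.5+[400,240],.005);print(Q)
# move
robot.gripper_to(.075)
q=[-.25,.40,0,1.6,0,1.14,0];robot.goto_joints(q)
R=rot([0,0,-1],[1,0,0]);p=tin.copy();p[2]=.13
robot.move_ptp(p,R);print(robot.get_state()["qpos"],robot.get_state()["time"])
E
```

```text
tin [0.43943001 0.13419546 0.026     ] [0.43819234 0.13196473 0.026     ]
[0.61332769 0.12424601 0.01      ] [0.67009874 0.13098951 0.01      ] [0.54900649 0.11916716 0.01      ] 0.05717015090305867
yaw 5.576165523226382 0.121667992110104
box 413 74 116 235
86 443 492
124 438 496
164 433 504
284 414 524
[[ 0.55243822 -0.40637956  0.005     ]
 [ 0.52935196 -0.40562339  0.005     ]
 [ 0.50515349 -0.40607471  0.005     ]
 [ 0.4330314  -0.40500541  0.005     ]
 [ 0.55852549 -0.40649867  0.005     ]
 [ 0.41988975 -0.40475851  0.005     ]]
[-3.68699852e-01  2.50994000e-01  6.16035684e-03  2.09768708e+00
 -1.88995782e-03  7.91196844e-01 -3.60401954e-01] 18.15
```

```bash
python3 - <<'E'
from h import *
x,y=.439,.1335
R=rot([0,0,-1],[1,0,0])
print(robot.move_linear([x,y,.023],.12,frame=None,threshold=12))
robot.gripper_to(.045);s=robot.get_state();print(s["opening"],s["grasp_force"],s["force"])
robot.move_linear([x,y,.16],.2)
tx,ty=.492,-.3016
robot.move_ptp([tx,ty,.17],R)
robot.move_linear([tx,ty,.045],.15)
print(robot.get_state()["opening"],robot.move_linear([tx,ty,.0275],.02,threshold=4));print(robot.get_state()["ee_pos"])
robot.gripper_to(.072);robot.pause(.1)
robot.move_linear([tx,ty,.2],.2)
# to pliers
J=np.array([.6133,.1242]);a=np.radians(5.6);robot.gripper_to(.05)
for sg in(1,-1):
    Rp=rot([0,0,-1],[-sg*np.sin(a),sg*np.cos(a),0]);q=robot.ik([*J,.12],Rp);print(sg,q)
    b=np.radians(-.7);Rq=rot([0,0,-1],[-sg*np.sin(b),sg*np.cos(b),0]);print(robot.ik([.494,-.4057,.15],Rq))
print(robot.get_state()["qpos"],robot.get_state()["time"])
E
```

```text
False
0.055208927583657925 30.00149130821228 [-6.17606415e-01  2.72264806e-03  7.17609961e+00]
0.055246464819836284 True
[ 0.49182413 -0.30152179  0.02837988]
1 [-0.1657675   0.5322674  -0.11168815  1.69672479  0.07134187  0.91655972
  1.36296543]
[ 0.60774614  0.51645933  0.04320593  1.64419603 -0.02565897  0.98149024
  2.21816459]
-1 [-0.57396897  0.5668924   0.44342735  1.71197146 -0.29184027  0.92861042
 -1.48790838]
[ 0.18099819  0.59813316  0.64880635  1.65991026 -0.4098409   1.02342232
 -0.61985194]
[ 0.22818412  0.37071508  0.3382197   1.77014141 -0.14079821  1.02594098
  0.61847404] 25.9917
```

```bash
python3 - <<'E'
from h import *
J=np.array([.6133,.1242]);a=np.radians(5.6)
print(onz(cam("top"),[(299.4,232.2)],.01))
Rp=rot([0,0,-1],[-np.sin(a),np.cos(a),0])
robot.move_ptp([*J,.14],Rp);robot.pause(.2)
c,im=snap("wrist","pics/p1.png");np.savez("c4.npz",K=c[0],d=c[1],R=c[2],t=c[3])
print(proj(c,[[*J,.01],[.6701,.1310,.01]]),robot.get_state()["time"])
E
```

```text
[[0.61378199 0.12253589 0.01      ]]
[[316.83148437 240.42322974]
 [318.25070357 301.66120573]] 27.8833
```

View pics/p1.png

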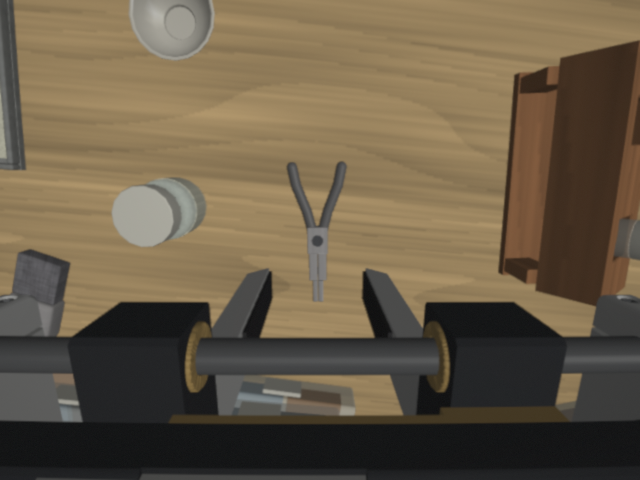

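The pliers' screw is at (317,240) and the tip at (318,300), both within 1 px of prediction. I'll grip them and place them.

```bash
python3 - <<'E'
from h import *
J=np.array([.6133,.1242]);b=np.radians(-.7)
print(robot.move_linear([*J,.0205],.1,threshold=12))
robot.gripper_to(.008);s=robot.get_state();print(s["opening"],s["grasp_force"],s["force"])
robot.move_linear([*J,.17],.2);print(robot.get_state()["opening"])
Rq=rot([0,0,-1],[-np.sin(b),np.cos(b),0]);T=[.494,-.4057]
robot.move_ptp([*T,.17],Rq);robot.move_linear([*T,.045],.15)
print(robot.get_state()["opening"],robot.move_linear([*T,.025],.02,threshold=4),robot.get_state()["ee_pos"])
robot.gripper_to(.04);robot.pause(.1)
robot.move_linear([*T,.2],.2)
robot.move_ptp([.45,.1,.3],Rq);robot.pause(.3)
c,im=snap("top","pics/top2.png")
print(robot.get_state()["time"])
cv2.imwrite("pics/m2.png",cv2.resize(im[230:335,395:555],(800,525),interpolation=cv2.INTER_CUBIC))
E
```

```text
False
0.01803882096806846 29.886623416095972 [ 0.21006561 -0.78412337  1.48943249]
0.017735951053778846
0.017540614512965264 True [ 0.49386461 -0.40558552  0.02553242]
38.4917
```

View pics/m2.png

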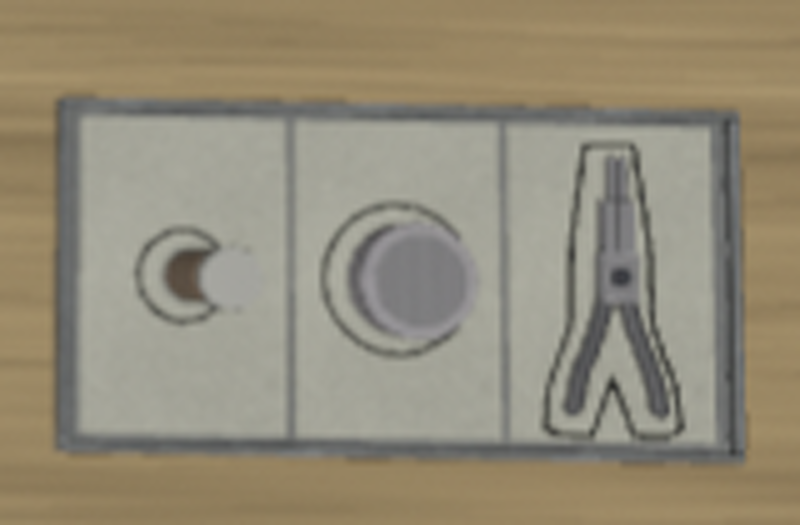

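The tray picture shows all three in place. The pliers lie wholly inside their outline with jaws up. The tin's lid is at (416,280), about 3 mm from where perspective puts a centred lid. The vial's cap is at (230,278), against 229 expected for an upright, centred vial. I'll hand in.

```bash
python3 -c "
from rig import robot
print(robot.sign_off())"
```

```text
the job is handed in; nothing more can be done
None
```

I set the vial, tin and pliers inside their outlines on the tray, let go of each, and handed the job in at about 38.5 s; the final top view showed all three in place, but I was given no verdict.

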